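# Lift the drop bolt behind a stillage gate with a hook rod

### The arm

A 6-joint arm with a two-finger parallel gripper is mounted at the origin on the work surface. World frame = base frame: x ahead of the robot, y to its left, z up, the work surface at z = 0. Lengths are in m, angles in rad, forces in N, time in s.
With the tool pointing down it reaches from about 0.375 to 0.9 m from the base axis. Payload 3.1 kg.
Tool frame: the origin (TCP) lies at the very end of the fingers, on their centre line; the grasp point (between the pads) lies 19 mm behind it; z points along the fingers, y is the line along which they close (so a half turn about z gives the same grasp; the last joint's range is limited). The gripper opens to 87 mm and grips with 3 to 60 N. Pads are 19 mm wide; open, the fingers measure 117 mm over their backs; the gripper's body (75 mm by 190 mm) begins 51 mm behind the grasp point.
Start: joints at [-1.444, 0.527, 1.433, -0, 1.181, -0.178], TCP at [0.188, -0.596, 0.2] pointing down, gripper open.
Joint ranges: [-3.08, 3.08], [-0.75, 2.2], [0.22, 2.44], [-1.43, 4.57], [0, 2.65], [-2.85, 2.85]. Speed limits (rad/s): [2.79, 2.79, 3.14, 3.14, 3.14, 3.14].

### API

Orientations are given as a unit quaternion [w, x, y, z].
In Python, from station import env gives the robot as it stands.
- The arm moves only by the tool arm_command, never from a script. Its argument "plan" is text: rows parted by semicolons, each of 6 numbers parted by spaces: the shift along the world's x, y, z in m, then the turn, a rotation vector about the world's x, y, z in degrees. In form: x y z wx wy wz; .... A call has 1 to 12 rows; each row is the pose to reach, as a shift and turn from the pose commanded when the call began; what a row does not reach only later rows make up. A row lasts 1/12 s, in which the tool goes at most 41.7 mm and 7.16 degrees, less where a joint would pass 70% of its speed; a pose out of reach is approached as far as the arm can. A call with a gripper value outside its range is refused whole. "claw" is the finger opening in m, from 0 to 0.087, set as the call begins (left out, the last holds). The fingers move at their own pace and stop on an object; "squeeze" is the grip in N (left out, the last holds). Time passes only in rows, so rows that repeat a pose let the fingers close. It gives the time, the measured TCP pose, the force, the opening and the grip force at its end, in the units of the state.
- env.get_state(): the state, without advancing time (a new reading comes with each control period).
- env.read_camera(name): name is "scene" or "top" or "wrist"; returns the picture (400x640x3 uint8, blue, green, red); there is no depth.
- env.camera_info(name): a dict with "camera_matrix" (3x3 intrinsics, pixels), "D" ([k1, k2, p1, p2, k3] as OpenCV has them; the pictures are not rectified), "cam_to_world" (4x4, takes a point from camera to world coordinates). Camera axes: x right, y down, z forward; pixel columns grow to the right and rows downward; lengths in m; the calibration is good to about 2 mm. A picture is of the moment at which its call begins: read the wrist's pose just before it. camera_info takes no time and is no camera call; for the wrist camera it gives the pose at the moment of the call.
- env.job_done(): hands the job in; it is judged then, once.
The state is a dict: "time_s": time; "joints": joint angles; "joint_vel": joint speeds; "effort": joint torques, N m; "position": TCP position; "tool_rot": TCP orientation; "ft_force": force on the tool from outside, world axes, zero at the start; "ft_torque": the same for the moment, N m; "gripper_width": finger opening in m; "grip_force": force on a finger pad.
Only numpy, scipy, OpenCV 4.12 (cv2) and the standard library are available. Lean on these libraries where they do the work, as an engineer would, in place of code of your own. Each camera call takes 0.05 s, during which the arm holds its last target. There are 200 camera calls.

### The job

Open the mesh stillage's gate so that its archive boxes can be taken out: take the T-handled hook rod off the tool stand, reach it down behind the gate, feel for the drop bolt's side arm, and with the bolt held up out of the sill draw the gate towards you until it stands open at least 40 degrees. Keep the rod upright throughout rather than forcing it over, touch the stillage only with the rod, and do not shift the boxes or the other things on the bench. Finish by hanging the rod back across the stand's two prongs.

Things in the scene. Friction and masses are not known exactly. Their poses are not given: they have to be found in the camera images.
- pen: Fixed open-topped grey mesh stillage, 290 x 424 mm, 160 mm high, floor 30 mm above the bench. Origin under the centre of its footprint; x from its gated front to its back, y to the left seen from the front. Front plane x = -0.140: gate from y = -0.022 to 0.194, fixed mesh panel right of a post at y = -0.035. Behind the gate a slot about 68 mm wide is free before the boxes: no room for a gripper.
- gate (a joint): Gate angle, rad: 0 shut, grows as it swings outwards, towards the stillage's -x and clockwise seen from above, to 1.7. Leaf 216 mm wide, 14 mm thick, 36 to 160 mm high. It swings easily (about 0.1 N m) and stays where left, but is locked while the bolt is in its hole. The bolt runs in two guides on it, 18 mm wide, 8 mm thick, reaching 27 mm in from the leaf's middle plane, at 52 and 137 mm height.
- gate_mid (a point): Point that goes with the gate: 140 mm from the hinge, 18 mm inside the leaf's middle plane, 80 mm above the bench; x points square inwards from the leaf, y along it to the hinge. A drop bolt is screwed to the inside of the leaf, its upright axis in this plane (18 mm in), anywhere from 86 to 194 mm from the hinge: where is not measured, so find it by eye or by touch.
- sill_slot (a point): Middle of the long slot in the front sill, 30 mm above the bench, that takes the bolt's foot. The bolt is a 12 mm steel rod that slides straight up 40 mm to a stop; 3 to 5 N lift it and it drops when let go. Its foot goes 20 mm into the slot when fully down (it may sit up to 6 mm higher at the start, not measured); lifted at least 24 mm from fully down, it clears the sill and frees the gate.
- gate_hinge (a point): Top of the gate's vertical hinge line, 160 mm above the bench; the axes are the stillage's. The bolt has a round side arm, 10 mm thick, ending 47 mm from the bolt's axis, its centre 80 mm above the bench when the bolt is fully down; it points inwards, up to 0.3 rad off square to the leaf, and is stiff to turn.
- rod_grip (a point): Centre of the wooden T-handle of the loose hook rod (0.14 to 0.26 kg). The handle is 24 mm thick (x), 110 mm long (y), 30 mm high (z); z points up along the shank when the rod hangs. A round steel shank, 8 mm, runs straight down from the middle of the handle; the hook's underside is 170 mm below this point.
- rod_hook (a point): Bottom inside of the rod's J-shaped hook, where a caught bar rests: 163 mm below rod_grip and 13 mm to its -y side. The hook is bent from 7 mm wire in the plane of the T-handle: the shank stands at +13 mm in y from this point, the upturned end at -13 mm; the space between them is about 19 mm; the upturned end rises 16 mm above this point, and the hook's underside is 7 mm below it.
- stand: Fixed tool stand: foot plate 170 x 190 mm, 8 mm thick; upright plywood board 170 mm wide, 200 mm high, its face at x = 0.060. Two level prongs, 10 mm square, inner faces 62 mm apart, tops 190 mm above the bench, reach from the board to x = -0.038 and end in lips 8 mm high. Origin on the bench under the rest; x points to the board, y along it. The T-handle lies across the prongs, along y.
- stand_rest (a point): Where the centre of the T-handle lies when the rod hangs in the stand: 205 mm above the bench, at x = y = 0 of the stand. It may start about 10 mm off centre and turned a few degrees.
- box_near_mid (a point): Centre of a grey lidded archive box, 171 x 186 x 115 mm high, 1.6 kg, standing on the stillage's floor close behind the gate. Leave it.
- box_far_mid (a point): Centre of a second such box beside it, behind the fixed front panel. Leave it.
- mug: Bystander: white mug, 76 mm across, 95 mm high, handle at +y; origin under its centre. Leave it.
- weight: Bystander: round dark steel paper weight with a knob, 64 mm across, 74 mm high; origin under its centre. Leave it.
Things that resemble listed ones, but are neither listed nor needed, are in the scene too. There is more than one size of the part that bears rod_grip; the job needs the largest.

How it is judged:
On the way, in this order (a step that is already met when the one before it is completed fails the run):
1. the rod's hook is down behind the gate, below its top rail (horizontal distance between rod_hook and gate_mid below 0.13 m and height (world z) of rod_hook below 0.1 m and x of rod_hook in the frame of gate_mid above 0 m), for 0.1 s.
2. the gate is drawn open at least 35 degrees by the rod (value of joint gate above 0.61 rad and horizontal distance between rod_hook and gate_mid below 0.14 m), for 0.1 s.
At the end, for the whole second after the job is handed in: The gate stands still, open at least 35 degrees (0.61 rad); the rod hangs at rest, within 7 degrees of upright, with its T-handle across both prongs of the stand, within 30 mm sideways and 8 mm in height of its rest; boxes, mug and weight are within 20 mm of where they stood (value of joint gate above 0.61 rad and velocity of joint gate between -0.05 and 0.05 rad/s and horizontal distance between rod_grip and stand_rest below 0.03 m and z of rod_grip in the frame of stand_rest between -0.008 and 0.008 m and angle between rod_grip's own z axis and vertical below 0.12 rad and linear speed of rod below 0.03 m/s and distance of each of box_near_mid, box_far_mid, mug, weight from where it was at the start of the episode below 0.02 m); the robot touches nothing.
It fails at once if the robot itself, not the rod, touches the stillage or its gate (contact force between any of the fingers, the arm and pen above 1 N).
It fails at once if the rod is levered over or dropped, more than 10 degrees from upright (angle between rod_grip's own z axis and vertical above 0.175 rad).
It fails at once if an archive box is shifted more than 20 mm (distance of any of box_near_mid, box_far_mid from where it was at the start of the episode above 0.02 m).
It fails at once if the mug or the weight is shifted more than 20 mm (distance of any of mug, weight from where it was at the start of the episode above 0.02 m).
It also fails if it takes over 62 s, if anything falls off the work surface, if the arm or the gripper's body presses on something with over 40 N, if the wrist force passes 120 N, or if a joint passes its speed limit or range.

## Working session

There is one attempt and no reset: what is moved stays moved. The work goes in short steps, Python scripts to look and compute and a tool call to move; the robot and the scene stay as the last step left them, time stands still between calls to the robot, and variables do not carry over. Pictures are saved under pics/ and viewed, at most 10 in all, crops included, and the job is handed in when it is done.

Besides the shell and the picture viewer there is one more tool, called as name(argument=value, ...) on one line, values as JSON. arm_command: Moves the arm, as the interface text tells. Its arguments: {"type":"object","properties":{"plan":{"type":"string"},"claw":{"type":"number"},"squeeze":{"type":"number"}},"required":["plan"]}

```bash
mkdir -p pics; ls; python3 - <<'E'
from station import env
import cv2,numpy as np
for n in("scene","top"):
    im=env.read_camera(n); cv2.imwrite(f"pics/{n}0.png",im)
    c=env.camera_info(n); print(n,np.round(c["camera_matrix"],1).tolist(),np.round(c["D"],4).tolist(),np.round(c["cam_to_world"],3).tolist())
s=env.get_state(); print({k:np.round(v,3).tolist() for k,v in s.items()})
E
```

```text
pics
scene [[424.1, 0.0, 317.4], [0.0, 424.1, 200.4], [0.0, 0.0, 1.0]] [-0.0278, 0.0, 0.0, 0.0, 0.0] [[0.383, 0.786, -0.485, 1.022], [0.924, -0.324, 0.203, -0.191], [0.002, -0.526, -0.851, 1.071], [0.0, 0.0, 0.0, 1.0]]
top [[407.4, 0.0, 316.8], [0.0, 407.4, 205.7], [0.0, 0.0, 1.0]] [0.0265, 0.0, 0.0, 0.0, 0.0] [[-0.025, -0.992, 0.124, 0.386], [-1.0, 0.024, -0.012, 0.057], [0.009, -0.125, -0.992, 1.146], [0.0, 0.0, 0.0, 1.0]]
{'time_s': 0.1, 'joints': [-1.443, 0.528, 1.434, -0.0, 1.181, -0.179], 'joint_vel': [-0.001, -0.002, -0.002, 0.0, -0.001, -0.001], 'effort': [-0.0, -44.099, -17.715, 0.063, 0.053, -0.0], 'position': [0.188, -0.595, 0.199], 'tool_rot': [-0.001, 0.988, 0.152, 0.0], 'ft_force': [1.637, 0.002, 0.349], 'ft_torque': [0.011, 0.035, 0.006], 'grip_force': 0.0, 'gripper_width': 0.087}
```

View pics/scene0.png

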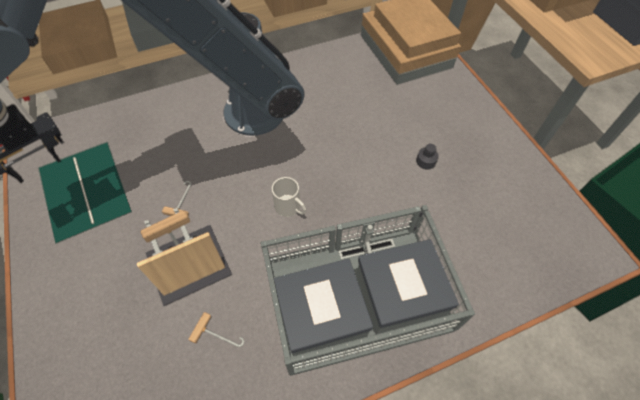

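View pics/top0.png

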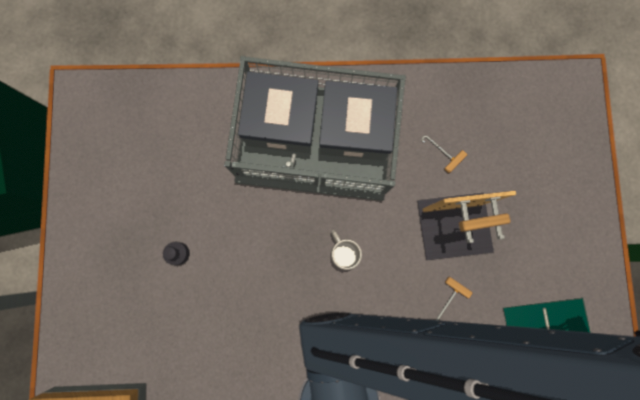

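The scene shows the stillage at centre with its gate facing the robot, the stand with the hanging rod (handle at top-view 487,222), two smaller rods lying loose, the mug (346,254) and the weight (176,254). A light bar at top-view (292,160) may be the bolt's arm, so I'll zoom in.

```bash
cat > h.py <<'E'
from station import env
import cv2,numpy as np
def info(n):
    c=env.camera_info(n); return np.array(c["camera_matrix"]),np.array(c["D"]),np.array(c["cam_to_world"])
def ray(c,uv):
    K,D,T=c; p=cv2.undistortPoints(np.float64([[uv]]),K,D)[0,0]
    return T[:3,3],T[:3,:3]@np.array([p[0],p[1],1])
def onz(c,uv,z):
    o,d=ray(c,uv); return o+d*(z-o[2])/d[2]
def proj(c,P):
    K,D,T=c; W=np.linalg.inv(T); r=cv2.Rodrigues(W[:3,:3])[0]
    return cv2.projectPoints(np.float64(P).reshape(-1,1,3),r,W[:3,3],K,D)[0][:,0]
def tri(r1,r2):
    (a,u),(b,v)=r1,r2; A=np.stack([u,-v],1); t=np.linalg.lstsq(A,b-a,rcond=None)[0]
    p,q=a+u*t[0],b+v*t[1]; return (p+q)/2,np.linalg.norm(p-q)
E
python3 - <<'E'
import cv2,numpy as np
t=cv2.imread("pics/top0.png");s=cv2.imread("pics/scene0.png")
a=cv2.resize(t[50:210,220:420],(800,640),interpolation=cv2.INTER_CUBIC)[:,:] 
b=cv2.resize(t[175:275,405:535],(416,320),interpolation=cv2.INTER_CUBIC)
c=cv2.resize(s[195:375,255:475],None,fx=3.6,fy=3.2,interpolation=cv2.INTER_CUBIC)
cv2.imwrite("pics/a.png",cv2.resize(t[50:200,220:420],(800,600),interpolation=cv2.INTER_CUBIC)); cv2.imwrite("pics/c.png",cv2.resize(s[200:300,260:440],(800,444),interpolation=cv2.INTER_CUBIC))
d=cv2.resize(s[190:310,120:240],(400,400),interpolation=cv2.INTER_CUBIC)
e=cv2.resize(t[180:270,410:530],(400,300),interpolation=cv2.INTER_CUBIC)
f=np.zeros((400,800,3),np.uint8);f[:,:400]=d;f[:300,400:]=e;cv2.imwrite("pics/d.png",f)
E
```

```text
(no output)
```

View pics/a.png

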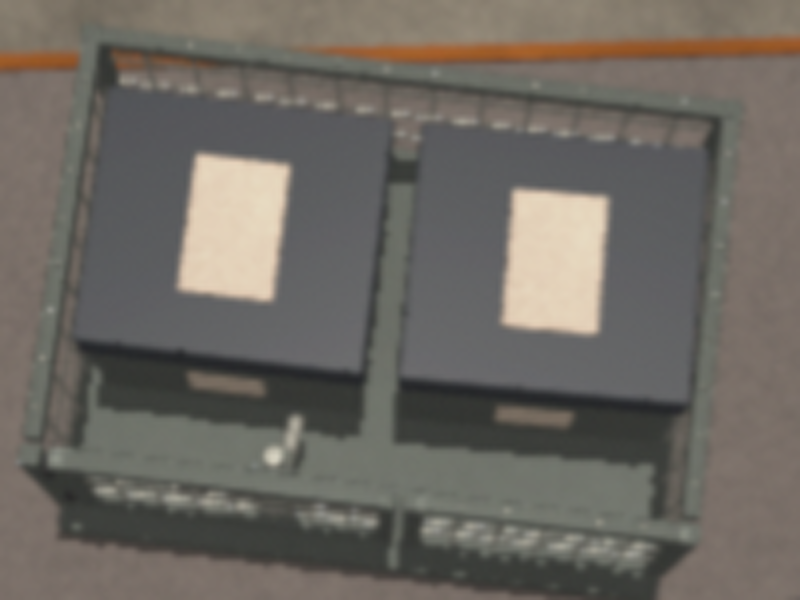

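View pics/c.png

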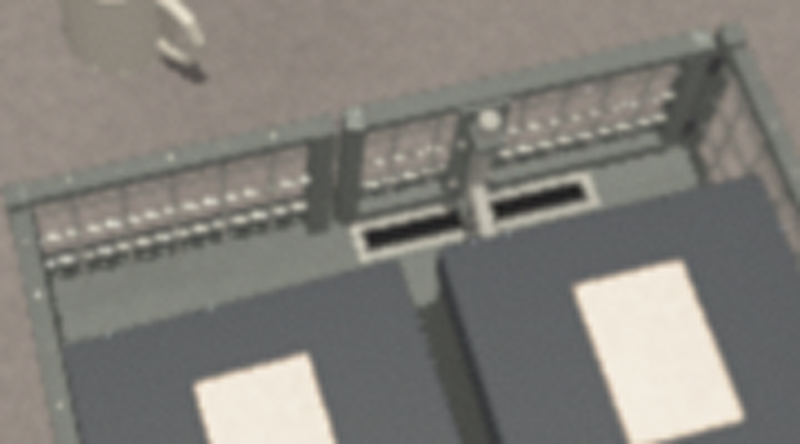

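View pics/d.png

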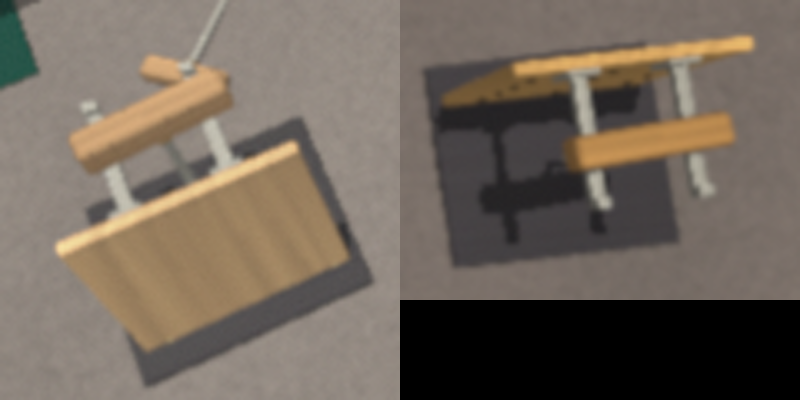

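Crop a (top view): bolt top at full-image (288.3,164), arm end at about (294,154.5). Crop c (scene view): bolt top at (370,227), arm running to about (368,252). Crop d: the rod hangs across both prongs, with the hook visible only in shadow.

```bash
cat > m.py <<'E'
from h import *
T=info("top");S=info("scene")
A=lambda x,y:(x/4+220-.375,y/4+50-.375); C=lambda x,y:(x/4.444+260-.39,y/4.444+200-.39)
print("bolt top",tri(ray(T,A(273,456)),ray(S,C(489,120))))
print("arm end z.08",onz(T,A(296,420),.085))
# stillage rim corners z=.16
co={k:onz(T,A(*v),.16) for k,v in dict(FL=(30,458),BL=(95,35),BR=(737,108),FR=(690,540)).items()}
cs={k:onz(S,C(*v),.16) for k,v in dict(FL=(728,38),FR=(15,200)).items()}
for k in co: print(k,co[k].round(4),cs.get(k))
E=lambda x,y:((x-400)/3.333+410-.35,y/3.333+180-.35)
D=lambda x,y:(x/3.333+120-.35,y/3.333+190-.35)
for n,uv,z in (("plate",(425,70),.008),("plate",(645,42),.008),("plate",(678,240),.008),("plate",(455,268),.008),("p1base",(580,72),.19),("p1tip",(603,205),.194),("p2base",(682,62),.19),("p2tip",(706,190),.194),("boardL",(515,68),.2),("boardR",(752,42),.2)):
    print(n,onz(T,E(*uv),z).round(4))
im=cv2.imread("pics/top0.png"); hsv=cv2.cvtColor(im,cv2.COLOR_BGR2HSV)
m=cv2.inRange(hsv,(8,90,110),(22,255,255)); 
n,l,st,ce=cv2.connectedComponentsWithStats(m)
for i in range(1,n):
    if 60<st[i,4]<3000 and st[i,0]>400:
        r=cv2.minAreaRect(np.argwhere(l==i)[:,::-1].astype(np.float32)); print(st[i],r)
        bp=np.array([onz(T,p,.22) for p in cv2.boxPoints(r)]);print(bp.round(4).tolist(),bp.mean(0))
im=cv2.imread("pics/scene0.png"); hsv=cv2.cvtColor(im,cv2.COLOR_BGR2HSV)
E
python3 m.py
```

```text
bolt top (array([0.61729428, 0.11559486, 0.15479707]), np.float64(0.0026592936838591773))
arm end z.08 [0.65713117 0.10266253 0.085     ]
FL [0.6176 0.2635 0.16  ] [0.62449042 0.26279065 0.16      ]
BL [0.8906 0.2222 0.16  ] None
BR [ 0.8335 -0.1837  0.16  ] None
FR [ 0.5569 -0.141   0.16  ] [ 0.5669529  -0.14025949  0.16      ]
plate [ 0.5357 -0.24    0.008 ]
plate [ 0.5551 -0.4274  0.008 ]
plate [ 0.388  -0.4419  0.008 ]
plate [ 0.3692 -0.2554  0.008 ]
p1base [ 0.5076 -0.3023  0.19  ]
p1tip [ 0.4131 -0.3101  0.194 ]
p2base [ 0.513  -0.3749  0.19  ]
p2tip [ 0.4218 -0.3825  0.194 ]
boardL [ 0.5103 -0.2531  0.2   ]
boardR [ 0.5247 -0.4205  0.2   ]
[445 150  22  23 216] ((455.00006103515625, 160.50001525878906), (9.192387580871582, 26.16295051574707), 45.0)
[[0.5862, -0.2477, 0.22], [0.629, -0.2934, 0.22], [0.6132, -0.3074, 0.22], [0.5705, -0.2617, 0.22]] [ 0.59972102 -0.27757618  0.22      ]
[424 191  92  20 545] ((469.43621826171875, 199.9390411376953), (10.184453010559082, 92.5633544921875), 83.51692199707031)
[[0.5087, -0.1978, 0.22], [0.5278, -0.4099, 0.22], [0.5043, -0.4105, 0.22], [0.4853, -0.1991, 0.22]] [ 0.50651724 -0.30432579  0.22      ]
[462 213  49  18 513] ((485.75201416015625, 221.63600158691406), (10.822568893432617, 48.29906463623047), 79.69515228271484)
[[0.4594, -0.2819, 0.22], [0.4766, -0.3912, 0.22], [0.4522, -0.3935, 0.22], [0.435, -0.2845, 0.22]] [ 0.45579534 -0.33779116  0.22      ]
[445 277  28  21 247] ((458.0384521484375, 287.6922912597656), (29.67646026611328, 9.429903030395508), 33.6900634765625)
[[0.3198, -0.2318, 0.22], [0.3368, -0.2446, 0.22], [0.2995, -0.297, 0.22], [0.2827, -0.2841, 0.22]] [ 0.3096937  -0.26438594  0.22      ]
```

arm_command(plan="0.01 0.01 0.035 0 0 7; 0.03 0.03 0.07 0 0 14; 0.055 0.055 0.1 0 0 21; 0.08 0.08 0.12 0 0 28; 0.105 0.105 0.13 0 0 35; 0.13 0.13 0.14 0 0 42; 0.155 0.152 0.14 0 0 49; 0.18 0.175 0.14 0 0 56; 0.204 0.197 0.14 0 0 63; 0.228 0.22 0.14 0 0 70; 0.25 0.24 0.14 0 0 77; 0.268 0.257 0.14 0 0 81.5", claw=0.055, squeeze=40)

```text
time_s: 1.1
position: [0.4574, -0.3369, 0.3391]
tool_rot: [-0.001, 0.647, 0.763, 0.0]
ft_force: [-0.4, -0.5, 0.4]
gripper_width: 0.055
grip_force: 0.0
```

```bash
cat > w.py <<'E'
from h import *
s=env.get_state();c=info("wrist");im=env.read_camera("wrist");cv2.imwrite("pics/w1.png",im)
print(s["position"],s["tool_rot"],s["joints"],c[2].round(3).tolist())
m=cv2.inRange(cv2.cvtColor(im,cv2.COLOR_BGR2HSV),(8,90,110),(22,255,255))
n,l,st,ce=cv2.connectedComponentsWithStats(m)
for i in range(1,n):
    if st[i,4]>1500:
        r=cv2.minAreaRect(np.argwhere(l==i)[:,::-1].astype(np.float32));bp=np.array([onz(c,p,.22) for p in cv2.boxPoints(r)]);print(st[i],bp.round(4).tolist(),bp.mean(0))
E
python3 w.py
```

```text
[ 0.4573658  -0.33687005  0.33910776] [-5.05194102e-04  6.46804341e-01  7.62655738e-01  3.38886303e-04] [-8.31829188e-01  3.18780581e-01  1.38493821e+00  5.47520559e-04
  1.43896277e+00 -9.95923907e-01] [[0.986, 0.158, 0.045, 0.445], [0.164, -0.948, -0.273, -0.261], [-0.001, 0.277, -0.961, 0.524], [0.0, 0.0, 0.0, 1.0]]
[ 352   90   48  118 2942] [[0.4898, -0.3549, 0.22], [0.4812, -0.2519, 0.22], [0.5112, -0.2501, 0.22], [0.5228, -0.3533, 0.22]] [ 0.50124192 -0.30251052  0.22      ]
[ 306  116   28  120 3121] [[0.4548, -0.3902, 0.22], [0.4381, -0.2834, 0.22], [0.4606, -0.2797, 0.22], [0.4795, -0.3861, 0.22]] [ 0.45822982 -0.3348376   0.22      ]
[ 213  329  390   22 6565] [[0.3779, -0.5088, 0.22], [0.7674, -0.4422, 0.22], [0.7775, -0.4662, 0.22], [0.38, -0.534, 0.22]] [ 0.57569185 -0.48779102  0.22      ]
```

View pics/w1.png

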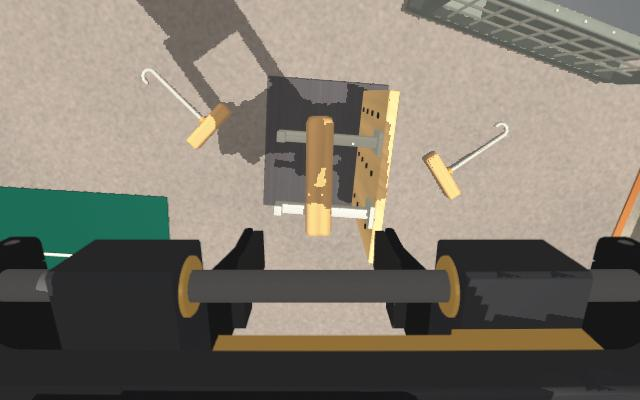

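The wrist view shows the handle (320,176) lying across both prongs. Its measured centre is (0.458,-0.335), which agrees with the top view. Descending to grasp.

arm_command(plan="0.001 0.001 -0.035 0 0 0; 0.001 0.001 -0.07 0 0 0; 0.001 0.001 -0.105 0 0 0; 0.001 0.001 -0.13 0 0 0; 0.001 0.001 -0.145 0 0 0; 0.001 0.001 -0.152 0 0 0; 0.001 0.001 -0.152 0 0 0")

```text
time_s: 1.73
position: [0.4561, -0.337, 0.1855]
tool_rot: [-0.002, 0.649, 0.76, 0.0]
ft_force: [-0.8, -0.5, 0.2]
gripper_width: 0.055
grip_force: 0.0
```

arm_command(plan="0 0 0 0 0 0; 0 0 0 0 0 0; 0 0 0 0 0 0; 0 0 0 0 0 0; 0 0 0 0 0 0; 0 0 0 0 0 0", claw=0.0, squeeze=45)

```text
time_s: 2.23
position: [0.4575, -0.3382, 0.1882]
tool_rot: [0.001, 0.649, 0.76, 0.0]
ft_force: [1.4, -0.3, 2.3]
gripper_width: 0.0231
grip_force: 45.1
```

arm_command(plan="0 0 0.012 0 0 0; 0 0 0.024 0 0 0; -0.015 -0.0015 0.026 0 0 0; -0.04 -0.004 0.026 0 0 0; -0.065 -0.006 0.026 0 0 0; -0.09 -0.008 0.026 0 0 0; -0.105 -0.009 0.04 0 0 0; -0.105 -0.009 0.075 0 0 0; -0.105 -0.009 0.11 0 0 0; -0.105 -0.009 0.14 0 0 0; -0.105 -0.009 0.17 0 0 0; -0.105 -0.009 0.18 0 0 0")

```text
time_s: 3.23
position: [0.3523, -0.3485, 0.3717]
tool_rot: [0.004, 0.649, 0.76, -0.001]
ft_force: [0.4, -0.9, -1.2]
gripper_width: 0.0234
grip_force: 45.0
```

```bash
python3 - <<'E'
from h import *
s=env.get_state();print(s["position"],s["tool_rot"],s["gripper_width"],s["ft_force"])
im=env.read_camera("scene");S=info("scene");t=env.read_camera("top")
p=s["position"];u=proj(S,[p,p+[0,0,.017-.163]]);v=proj(info("top"),[p+[0,0,-.146]]);print(u,v)
x,y=u[1].astype(int);a=cv2.resize(im[y-60:y+40,x-50:x+50],(400,400),interpolation=cv2.INTER_CUBIC)
x,y=v[0].astype(int);b=cv2.resize(t[y-50:y+50,x-50:x+50],(400,400),interpolation=cv2.INTER_CUBIC)
cv2.imwrite("pics/r.png",np.hstack([a,b]))
E
```

```text
[ 0.35230205 -0.34852121  0.37171216] [ 0.00369312  0.64946569  0.76038072 -0.00135453] 0.023395979118005346 [ 0.40267988 -0.85209081 -1.2114773 ]
[[125.874209   149.27113447]
 [148.97805355 187.51284071]] [[495.34147919 267.54726244]]
```

View pics/r.png

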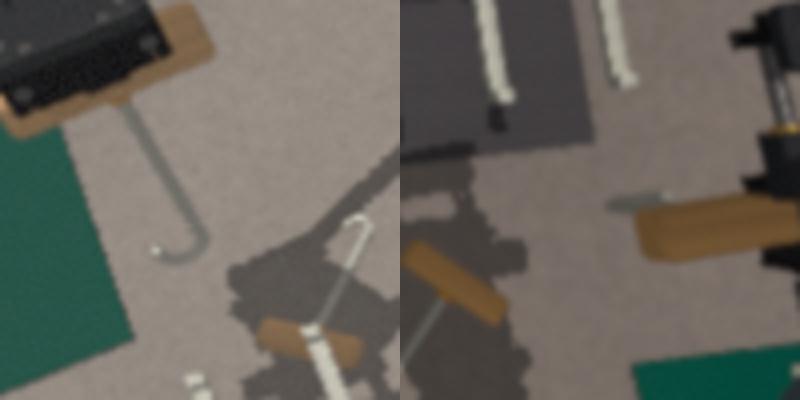

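Left crop: the shank runs straight down and the hook opens to the left, towards -y, so the rod yaw is about +0.157. Its bottom pixel matches the projected position to within 1 px. Carrying it over to the slot behind the gate.

arm_command(plan="0.01 0.015 0 0 0 0; 0.03 0.045 0 0 0 -2; 0.05 0.08 0 0 0 -4; 0.07 0.113 0 0 0 -6; 0.09 0.146 0 0 0 -8; 0.11 0.18 0 0 0 -10; 0.13 0.213 0 0 0 -12; 0.15 0.246 0 0 0 -14; 0.17 0.279 0 0 0 -16; 0.19 0.312 0 0 0 -18; 0.21 0.345 0 0 0 -20; 0.23 0.378 0 0 0 -20.5")

```text
time_s: 4.33
position: [0.5811, 0.0329, 0.3638]
tool_rot: [-0.002, 0.775, 0.632, -0.002]
ft_force: [0.8, -0.3, -0.5]
gripper_width: 0.0233
grip_force: 45.0
```

arm_command(plan="0.02 0.033 0 0 0 0; 0.04 0.066 0 0 0 0; 0.058 0.096 0 0 0 0; 0.068 0.11 0 0 0 0; 0.074 0.117 0 0 0 0; 0.074 0.117 0 0 0 0; 0.074 0.117 0 0 0 0")

```text
time_s: 4.92
position: [0.6551, 0.1472, 0.3651]
tool_rot: [-0.001, 0.774, 0.633, -0.002]
ft_force: [-0.4, -0.6, -2.0]
gripper_width: 0.0239
grip_force: 45.0
```

```bash
python3 - <<'E'
from h import *
s=env.get_state();c=info("wrist");im=env.read_camera("wrist");cv2.imwrite("pics/w2.png",im)
np.save("w2.npy",c[2]);print(s["position"],s["tool_rot"],s["ft_force"],s["time_s"])
print(proj(c,[[.6173,.1156,.155],[.657,.1027,.08]]),c[2].round(3).tolist())
E
```

```text
[0.65511497 0.14717127 0.36509905] [-0.00097963  0.77431661  0.63279372 -0.00222015] [-0.4208786  -0.5700163  -1.97922725] 4.9167
[[292.74186385 192.79108508]
 [327.14797651 180.78656697]] [[0.98, -0.189, -0.06, 0.672], [-0.199, -0.941, -0.273, 0.223], [-0.005, 0.28, -0.96, 0.549], [0.0, 0.0, 0.0, 1.0]]
```

View pics/w2.png

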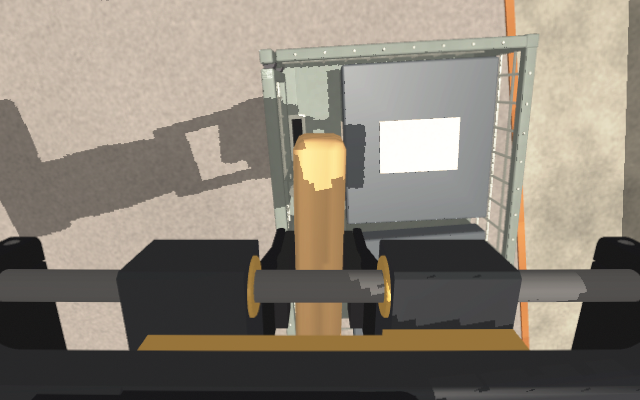

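The wrist view has the handle covering the bolt. The gate rail (column ~270-285) and the box's front edge (column ~343) are visible, so I can check the slot.

```bash
python3 - <<'E'
from h import *
K,D,_=info("wrist");c=(K,D,np.load("w2.npy"))
for n,uv,z in(("box",(344,75),.145),("box",(342,222),.145),("rail in",(276,75),.16),("rail out",(263,75),.16),("rail in",(290,225),.16),("rail out",(276,225),.16)):print(n,onz(c,uv,z).round(4))
t=cv2.imread("pics/w2.png");g=cv2.cvtColor(t,cv2.COLOR_BGR2GRAY)
for r in(75,110,222):print(r,g[r,255:350].tolist())
E
```

```text
box [0.6998 0.2323 0.145 ]
box [0.6668 0.0647 0.145 ]
rail in [0.6289 0.2461 0.16  ]
rail out [0.6155 0.2488 0.16  ]
rail in [0.6061 0.0789 0.16  ]
rail out [0.5899 0.0822 0.16  ]
75 [177, 179, 180, 182, 185, 187, 158, 172, 184, 188, 190, 192, 224, 218, 227, 219, 228, 202, 172, 117, 104, 105, 106, 106, 104, 102, 102, 101, 101, 101, 188, 199, 200, 198, 198, 198, 199, 198, 199, 199, 185, 188, 189, 189, 191, 192, 191, 192, 191, 189, 189, 189, 192, 191, 192, 191, 191, 192, 192, 192, 190, 189, 189, 189, 189, 189, 189, 189, 189, 189, 189, 189, 118, 106, 106, 106, 107, 107, 108, 109, 109, 109, 109, 108, 101, 86, 68, 87, 126, 170, 188, 189, 189, 189, 189]
110 [113, 115, 115, 113, 113, 113, 112, 112, 112, 105, 103, 106, 106, 106, 107, 107, 108, 108, 108, 108, 110, 103, 97, 131, 151, 156, 130, 112, 107, 108, 107, 105, 99, 109, 110, 111, 111, 111, 111, 111, 111, 111, 110, 108, 182, 190, 191, 191, 191, 191, 191, 191, 191, 191, 190, 190, 190, 191, 191, 191, 191, 190, 191, 191, 191, 191, 191, 191, 191, 192, 192, 192, 192, 120, 109, 109, 109, 109, 109, 108, 108, 108, 107, 107, 108, 104, 94, 70, 76, 109, 152, 177, 179, 179, 179]
222 [183, 179, 180, 181, 181, 180, 181, 184, 185, 187, 185, 185, 185, 187, 190, 188, 185, 181, 182, 185, 156, 172, 178, 179, 180, 182, 181, 184, 184, 184, 183, 163, 113, 139, 103, 97, 96, 96, 100, 129, 131, 127, 132, 139, 145, 150, 150, 149, 149, 149, 150, 149, 149, 149, 148, 147, 145, 144, 143, 141, 140, 139, 139, 138, 137, 137, 135, 135, 135, 134, 133, 134, 135, 137, 139, 141, 143, 144, 143, 142, 142, 140, 140, 139, 137, 137, 135, 134, 133, 114, 101, 93, 89, 114, 136]
```

arm_command(plan="0 0 -0.03 0 0 0; 0 0 -0.06 0 0 0; 0 0 -0.085 0 0 0; 0 0 -0.105 0 0 0; 0 0 -0.125 0 0 0; 0 0 -0.14 0 0 0; 0 0 -0.15 0 0 0; 0 0 -0.16 0 0 0; 0 0 -0.169 0 0 0; 0 0 -0.169 0 0 0; 0 0 -0.169 0 0 0")

```text
time_s: 5.88
position: [0.6562, 0.1477, 0.1986]
tool_rot: [-0.0, 0.774, 0.633, -0.0]
ft_force: [0.4, 0.2, -2.1]
gripper_width: 0.0236
grip_force: 45.0
```

arm_command(plan="-0.001 -0.005 -0.002 0 0 0; -0.002 -0.01 -0.002 0 0 0; -0.003 -0.015 -0.002 0 0 0; -0.004 -0.02 -0.002 0 0 0; -0.005 -0.025 -0.002 0 0 0; -0.0055 -0.0275 -0.002 0 0 0; -0.0055 -0.0275 -0.002 0 0 0; -0.0055 -0.0275 -0.002 0 0 0")

```text
time_s: 6.55
position: [0.6507, 0.1203, 0.1967]
tool_rot: [-0.0, 0.774, 0.633, 0.0]
ft_force: [-0.1, 0.6, -0.6]
gripper_width: 0.0238
grip_force: 45.0
```

arm_command(plan="-0.0003 -0.0015 0 0 0 0; -0.0006 -0.003 0 0 0 0; -0.0006 -0.003 0 0 0 0; -0.0006 -0.003 0 0 0 0")

```text
time_s: 6.88
position: [0.6501, 0.1176, 0.1965]
tool_rot: [-0.0, 0.774, 0.633, 0.0]
ft_force: [-0.0, -0.5, -1.8]
gripper_width: 0.0234
grip_force: 45.0
```

arm_command(plan="-0.0003 -0.0015 0 0 0 0; -0.0006 -0.003 0 0 0 0; -0.0006 -0.003 0 0 0 0; -0.0006 -0.003 0 0 0 0")

```text
time_s: 7.22
position: [0.6495, 0.1147, 0.1966]
tool_rot: [-0.0, 0.774, 0.633, 0.0]
ft_force: [-0.0, 1.9, -2.1]
gripper_width: 0.0233
grip_force: 45.0
```

arm_command(plan="-0.0003 -0.0015 0 0 0 0; -0.0006 -0.003 0 0 0 0; -0.0006 -0.003 0 0 0 0; -0.0006 -0.003 0 0 0 0")

```text
time_s: 7.55
position: [0.6489, 0.1119, 0.1966]
tool_rot: [-0.0, 0.774, 0.633, 0.0]
ft_force: [0.4, 1.2, -1.5]
gripper_width: 0.0237
grip_force: 45.0
```

arm_command(plan="0.0005 0.002 0 0 0 0; 0.001 0.004 0 0 0 0; 0.001 0.004 0.005 0 0 0; 0.001 0.004 0.01 0 0 0; 0.001 0.004 0.016 0 0 0; 0.001 0.004 0.022 0 0 0; 0.001 0.004 0.028 0 0 0; 0.001 0.004 0.034 0 0 0; 0.001 0.004 0.038 0 0 0; 0.001 0.004 0.038 0 0 0; 0.001 0.004 0.038 0 0 0")

```text
time_s: 8.47
position: [0.6499, 0.1156, 0.2349]
tool_rot: [0.0, 0.774, 0.633, 0.0]
ft_force: [0.6, 0.3, -3.8]
gripper_width: 0.0233
grip_force: 45.0
```

```bash
python3 - <<'E'
from h import *
f=[]
for i in range(3):
    im=env.read_camera("scene" if i else "top"); s=env.get_state(); f.append(s["ft_force"])
print(np.round(f,2),np.round(s["ft_torque"],3))
t=env.read_camera("top")
a=cv2.resize(im[200:300,300:450],(600,400),interpolation=cv2.INTER_CUBIC)
cv2.imwrite("pics/s3.png",a)
E
```

```text
[[ 0.77 -0.53 -3.4 ]
 [ 0.2   1.29 -3.31]
 [ 0.37  0.63 -3.05]] [ 0.164 -0.2    0.011]
```

arm_command(plan="0 0 0.005 0 0 0; 0 0 0.01 0 0 0; 0 0 0.014 0 0 0; 0 0 0.017 0 0 0; 0 0 0.017 0 0 0; 0 0 0.017 0 0 0")

```text
time_s: 9.17
position: [0.6497, 0.1156, 0.2521]
tool_rot: [-0.0, 0.774, 0.633, 0.0]
ft_force: [-0.9, 0.5, -2.3]
gripper_width: 0.0236
grip_force: 45.0
```

```bash
python3 - <<'E'
from h import *
f=[]
for i in range(3):
    im=env.read_camera("scene"); s=env.get_state(); f.append(s["ft_force"])
print(np.round(f,2),np.round(s["ft_torque"],3),s["position"])
cv2.imwrite("pics/s3.png",cv2.resize(im[190:290,300:450],(600,400),interpolation=cv2.INTER_CUBIC))
E
```

```text
[[-1.01  0.82 -3.63]
 [-0.33  0.31 -2.9 ]
 [-1.06  0.28 -3.96]] [0.217 0.07  0.036] [0.64972279 0.11557702 0.25161553]
```

View pics/s3.png

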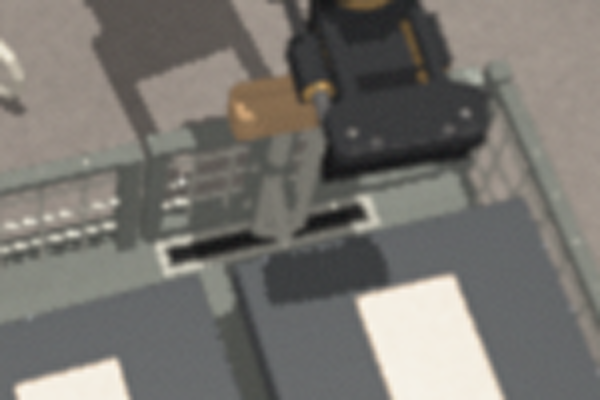

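arm_command(plan="-0.004 0.001 0.002 0 0 0; -0.008 0.0016 0.003 0 0 0; -0.012 0.0024 0.003 0 0 0; -0.016 0.0032 0.003 0 0 0; -0.018 0.0036 0.003 0 0 0; -0.018 0.0036 0.003 0 0 0")

```text
time_s: 9.82
position: [0.6311, 0.1192, 0.2549]
tool_rot: [-0.0, 0.774, 0.633, -0.0]
ft_force: [-0.5, -0.0, -1.8]
gripper_width: 0.0235
grip_force: 45.0
```

arm_command(plan="-0.003 0.0006 0 0 0 0; -0.006 0.001 0 0 0 0; -0.008 0.0014 0 0 0 0; -0.008 0.0014 0 0 0 0")

```text
time_s: 10.15
position: [0.623, 0.1205, 0.2545]
tool_rot: [-0.0, 0.774, 0.633, -0.001]
ft_force: [-0.2, -0.1, -3.6]
gripper_width: 0.0232
grip_force: 45.0
```

arm_command(plan="-0.004 0.001 0 0 0 1; -0.008 0.002 0 0 0 -1; -0.012 0.003 0 0 0 -2; -0.015 0.004 0 0 0 -3; -0.015 0.004 0 0 0 -3")

```text
time_s: 10.57
position: [0.6074, 0.1244, 0.2542]
tool_rot: [-0.001, 0.791, 0.612, -0.001]
ft_force: [0.2, -2.6, -4.2]
gripper_width: 0.0231
grip_force: 45.0
```

```bash
python3 - <<'E'
from h import *
f=[]
for i in range(3):
    im=env.read_camera("scene"); s=env.get_state(); f.append(s["ft_force"])
print(np.round(f,2),np.round(s["ft_torque"],3),s["position"],s["tool_rot"])
o=cv2.imread("pics/scene0.png")
g0=cv2.cvtColor(o,cv2.COLOR_BGR2GRAY)[225:250,330:365].astype(int);g=cv2.cvtColor(im,cv2.COLOR_BGR2GRAY)[225:250,330:365].astype(int)
for r in range(0,25,3):print(r+225,g0[r,::2],g[r,::2])
E
```

```text
[[-1.14 -1.63 -4.46]
 [-1.27 -2.26 -3.59]
 [ 0.22 -2.35 -3.54]] [-0.61   0.17  -0.039] [0.6079793  0.12442101 0.25423472] [-5.61284300e-04  7.90435962e-01  6.12543621e-01 -9.94032469e-04]
225 [139 133 134 129 148 163 132 132 131 131 132 126 120 102  96 100 103 106] [143 124 103  87  96  96  85 106  86  84  84  90  98  85  87  93 119 116]
228 [134 131 130 115 141 151 113  96 100  97 108 126 125 123 118 127 109  86] [140 136 131  99 126 127  93  86  84  84  86  83  85  84  99 102 120 114]
231 [ 94  92  88  90  83  84 112 125 130 116 137 142 144 140 123 133 101 100] [ 98  96  89  88  85  90  91  89  89  87  90  89  86  96 117 115 121 119]
234 [ 82  86  88  89  83  86 136 141 135 127 146 129 171 146 144 137  88  83] [ 85  88  89  94  98 106  91  89  87  90  91  91  91  89  86 100 121 104]
237 [ 82  83  95  89  83  91 135 146 146 129 137 137 133 130 129 113  86  84] [ 84  88 100 146 150 146 114  90  92  91  90  89  88  86  84  89 104  87]
240 [ 94  84  87  83  85  90 140 144 152 154 121 123  92 109  94  86 108  87] [ 98  87 100 144 142 143 135 128 103 100  86  84  83  85  83  85  86  84]
243 [ 83  83  85  78  82  84  99  86 101 119 121 133 132 131 121  89  78 101] [ 87  87 106 137 135 135 136 137 137 137 137  97  82  82  84  84  85  87]
246 [ 85  86  90  79  81 102 133 127 122 107  95  94 105 125 145 109  97 116] [ 86  89 109 134 137 136 135 136 137 136 135 114  93  96 106 117 148 109]
249 [ 84  85 100  85  83 102 115 135 167 170 167 121  98  66  43  37  39  89] [ 87  86 114 137 136 138 150 166 177 181 174 125  99  43  27  37  39  41]
```

The gate's mesh has moved away in the scene image, so the gate is opening. Continuing along the arc.

arm_command(plan="-0.003 0 0 0 0 -5; -0.007 0.0005 0 0 0 -10; -0.012 0.0015 0 0 0 -15; -0.0185 0.0028 0 0 0 -20; -0.027 0.0055 0 0 0 -24.5; -0.0357 0.0088 0 0 0 -28.5; -0.0357 0.0088 0 0 0 -28.5")

```text
time_s: 11.3
position: [0.5705, 0.134, 0.2541]
tool_rot: [-0.001, 0.917, 0.399, -0.002]
ft_force: [-2.9, 0.1, -3.3]
gripper_width: 0.0229
grip_force: 45.0
```

```bash
python3 - <<'E'
from h import *
f=[]
for i in range(2):
    im=env.read_camera("top"); s=env.get_state(); f.append(s["ft_force"])
print(np.round(f,2),np.round(s["ft_torque"],3),s["position"],s["tool_rot"])
cv2.imwrite("pics/t4.png",im)
E
```

```text
[[-2.11 -0.99 -3.81]
 [-0.59 -1.29 -4.15]] [-0.622  0.323 -0.003] [0.57232528 0.13343865 0.25427636] [-4.48801458e-04  9.16527381e-01  3.99970572e-01 -9.48271540e-04]
```

arm_command(plan="-0.008 0.004 0 0 0 -4.3; -0.0162 0.0085 0 0 0 -8.5; -0.0235 0.0138 0 0 0 -13; -0.031 0.0194 0 0 0 -17.2; -0.0375 0.0258 0 0 0 -21.5; -0.044 0.0323 0 0 0 -25.8; -0.0515 0.042 0 0 0 -31.5; -0.0515 0.042 0 0 0 -31.5; -0.0515 0.042 0 0 0 -31.5")

```text
time_s: 12.15
position: [0.5208, 0.1759, 0.2542]
tool_rot: [-0.001, 0.991, 0.137, -0.001]
ft_force: [-1.7, -2.2, -4.8]
gripper_width: 0.023
grip_force: 45.0
```

```bash
python3 - <<'E'
from h import *
f=[]
for i in range(2):
    im=env.read_camera("top"); s=env.get_state(); f.append(s["ft_force"])
im2=env.read_camera("scene")
print(np.round(f,2),np.round(s["ft_torque"],3),s["position"],s["tool_rot"])
cv2.imwrite("pics/e.png",np.hstack([cv2.resize(im[80:230,220:370],(400,400),interpolation=cv2.INTER_CUBIC),cv2.resize(im2[160:290,310:440],(400,400),interpolation=cv2.INTER_CUBIC)]))
E
```

```text
[[-1.71 -1.45 -4.41]
 [-2.78 -1.82 -5.53]] [-0.407  0.741  0.   ] [0.52176662 0.17485373 0.25423304] [ 3.18375398e-04  9.90658267e-01  1.36366425e-01 -5.42376219e-04]
```

View pics/e.png

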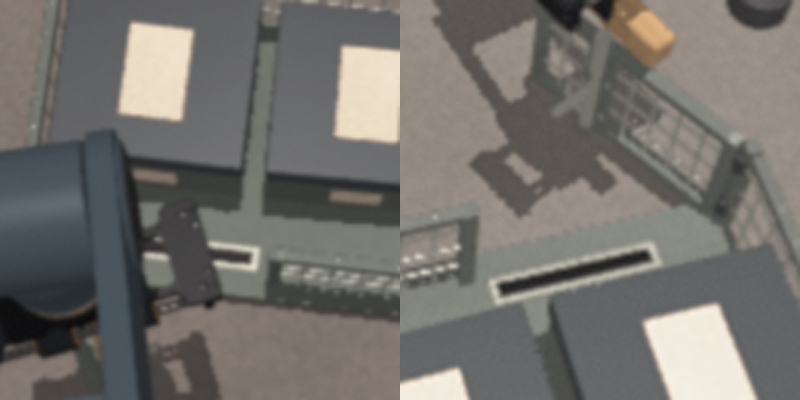

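Right crop: the gate stands well open and the bolt's arm is held in the hook. Lowering the bolt, then withdrawing along its arm.

arm_command(plan="0 0 -0.01 0 0 0; 0 0 -0.02 0 0 0; 0 0 -0.03 0 0 0; 0 0 -0.04 0 0 0; 0 0 -0.04 0 0 0; 0.0015 -0.005 -0.044 0 0 0; 0.003 -0.01 -0.05 0 0 0; 0.004 -0.015 -0.056 0 0 0; 0.004 -0.015 -0.057 0 0 0")

```text
time_s: 13.05
position: [0.5264, 0.1592, 0.1969]
tool_rot: [0.0, 0.991, 0.135, 0.0]
ft_force: [-0.6, 0.2, -1.7]
gripper_width: 0.0236
grip_force: 45.0
```

arm_command(plan="0.002 -0.008 0 0 0 0; 0.004 -0.016 0 0 0 0; 0.0065 -0.024 0 0 0 0; 0.009 -0.032 0 0 0 0; 0.011 -0.04 0 0 0 0; 0.013 -0.047 0 0 0 0; 0.013 -0.047 0 0 0 0")

```text
time_s: 13.63
position: [0.5395, 0.1116, 0.1977]
tool_rot: [0.0, 0.991, 0.134, 0.0]
ft_force: [0.2, 0.6, -1.5]
gripper_width: 0.0237
grip_force: 45.0
```

```bash
cat > g.py <<'E'
from h import *
im=env.read_camera("scene");s=env.get_state();print(s["position"],s["ft_force"],s["time_s"])
cv2.imwrite("pics/g.png",im);S=info("scene")
o=cv2.imread("pics/e.png")
f=lambda x,y:((x-400)/3.077+310,y/3.077+160)
a,b=onz(S,f(545,20),.16),onz(S,f(742,140),.16);d=(a-b)[:2];print(a,b,np.linalg.norm(d),"theta",np.arctan2(-d[0],-d[1])-.146)
c=cv2.resize(im[160:290,310:440],(400,400),interpolation=cv2.INTER_CUBIC)
df=cv2.absdiff(c,o[:,400:]).max(2);print((df[90:220,190:400]>40).mean(), (df[20:130,200:350]>40).mean())
E
python3 g.py
```

```text
[0.53906802 0.11242296 0.19763519] [-1.10364283 -1.03129919 -1.36721051] 13.6833
[0.44462374 0.16437242 0.16      ] [0.61550559 0.26139604 0.16      ] 0.19650492863289545 theta 0.9084035647341974
0.055714285714285716 0.19818181818181818
```

arm_command(plan="0 0 0.03 0 0 0; 0 0 0.065 0 0 0; 0 0 0.1 0 0 0; 0 0 0.135 0 0 0; 0 0 0.165 0 0 0; 0 -0.01 0.173 0 0 5; -0.01 -0.035 0.173 0 0 11; -0.022 -0.065 0.173 0 0 17; -0.034 -0.095 0.173 0 0 23; -0.046 -0.125 0.173 0 0 29; -0.06 -0.155 0.173 0 0 35; -0.075 -0.185 0.173 0 0 41")

```text
time_s: 14.68
position: [0.4628, -0.0723, 0.3705]
tool_rot: [-0.0, 0.879, 0.476, 0.0]
ft_force: [-0.1, -0.4, -1.9]
gripper_width: 0.0234
grip_force: 45.0
```

arm_command(plan="-0.012 -0.03 0 0 0 6; -0.024 -0.06 0 0 0 12; -0.036 -0.09 0 0 0 18; -0.048 -0.12 0 0 0 24; -0.06 -0.15 0 0 0 30; -0.072 -0.18 0 0 0 36; -0.084 -0.21 0 0 0 40; -0.096 -0.24 0 0 0 42; -0.106 -0.262 0 0 0 42.6; -0.112 -0.275 0 0 0 42.6; -0.112 -0.276 0 0 0 42.6; -0.112 -0.276 0 0 0 42.6")

```text
time_s: 15.68
position: [0.3516, -0.3476, 0.3702]
tool_rot: [-0.0, 0.649, 0.761, 0.001]
ft_force: [0.7, -0.5, -0.9]
gripper_width: 0.0233
grip_force: 45.0
```

```bash
python3 - <<'E'
from h import *
s=env.get_state();im=env.read_camera("scene");S=info("scene");t=env.read_camera("top");T=info("top")
p=s["position"];q=s["tool_rot"];print(p,"rodyaw",2*np.arctan2(q[2],q[1])-np.pi/2,s["ft_force"])
u=proj(S,[p+[0,0,-.146]])[0];print("shank pred",u)
g=cv2.cvtColor(im,cv2.COLOR_BGR2GRAY);x,y=u.astype(int);print(g[y-8,x-14:x+12],g[y-16,x-20:x+8])
print(proj(S,[p+[0,0,-.146+.017],p+[0,0,-.146+.034]]))
for w in(im,t):pass
cv2.imwrite("pics/s5.png",im);cv2.imwrite("pics/t5.png",t)
# gate leaf: compare with e.png crop
o=cv2.imread("pics/g.png")
df=cv2.absdiff(im,o).max(2)[190:225,375:435];print("gate zone change",(df>40).mean())
E
```

```text
[ 0.35157327 -0.34758715  0.37024368] rodyaw 0.1577924141981999 [ 0.72906351 -0.52725185 -0.91634546]
shank pred [149.5133544  187.49196043]
[140 141 143 143 144 141 138 126 115 110 111 122 136 141 140 141 143 142
 140 140 141 143 144 143 141 140] [139 140 142 140 142 143 144 145 136 120 111 110 118 130 144 144 144 144
 143 143 143 144 142 140 141 139 141 142]
[[147.12231344 183.5292701 ]
 [144.66299194 179.45153322]]
gate zone change 0.006190476190476191
```

arm_command(plan="0 0 -0.035 0 0 0; 0 0 -0.07 0 0 0; 0 0 -0.1 0 0 0; 0 0 -0.13 0 0 0; 0 0 -0.15 0 0 0; 0.01 0.001 -0.156 0 0 0; 0.035 0.003 -0.156 0 0 0; 0.06 0.005 -0.156 0 0 0; 0.085 0.007 -0.156 0 0 0; 0.1 0.009 -0.156 0 0 0; 0.104 0.009 -0.156 0 0 0; 0.104 0.009 -0.156 0 0 0")

```text
time_s: 16.78
position: [0.4578, -0.338, 0.2154]
tool_rot: [0.001, 0.647, 0.762, -0.0]
ft_force: [-0.7, 0.0, -1.5]
gripper_width: 0.0237
grip_force: 45.0
```

arm_command(plan="0 0 -0.007 0 0 0; 0 0 -0.014 0 0 0; 0 0 -0.02 0 0 0; 0 0 -0.0235 0 0 0; 0 0 -0.0255 0 0 0; 0 0 -0.0255 0 0 0; 0 0 -0.0255 0 0 0")

```text
time_s: 17.37
position: [0.4555, -0.3389, 0.189]
tool_rot: [0.0, 0.649, 0.761, 0.0]
ft_force: [0.4, 0.3, -0.9]
gripper_width: 0.0231
grip_force: 45.0
```

arm_command(plan="0 0 -0.001 0 0 0; 0 0 -0.0015 0 0 0; 0 0 -0.0015 0 0 0; 0 0 -0.0015 0 0 0")

```text
time_s: 17.7
position: [0.4559, -0.3394, 0.1883]
tool_rot: [0.001, 0.649, 0.761, -0.0]
ft_force: [-0.7, -1.6, 2.8]
gripper_width: 0.023
grip_force: 45.0
```

arm_command(plan="0 0 0 0 0 0; 0 0 0 0 0 0; 0 0 0 0 0 0; 0 0 0 0 0 0; 0 0 0 0 0 0; 0 0 0 0 0 0", claw=0.05)

```text
time_s: 18.2
position: [0.4557, -0.3385, 0.1873]
tool_rot: [-0.0, 0.649, 0.761, 0.0]
ft_force: [0.5, -0.2, -0.5]
gripper_width: 0.0482
grip_force: 0.0
```

arm_command(plan="0 0 0.01 0 0 0; 0 0 0.025 0 0 0; 0 0 0.05 0 0 0; 0 0 0.08 0 0 0; 0 0 0.11 0 0 0; 0 0 0.14 0 0 0; 0 0 0.15 0 0 0; 0 0 0.15 0 0 0")

```text
time_s: 18.87
position: [0.457, -0.34, 0.3415]
tool_rot: [0.004, 0.649, 0.761, -0.001]
ft_force: [-0.1, -0.3, -0.3]
gripper_width: 0.0499
grip_force: 0.0
```

```bash
python3 w.py | cut -c1-200; python3 - <<'E'
from h import *
im=env.read_camera("scene");a=cv2.imread("pics/scene0.png")
df=cv2.absdiff(im,a).max(2)
for n,(r0,r1,c0,c1) in dict(mug=(175,220,268,310),weight=(140,172,412,444),boxes=(250,345,285,450)).items():print(n,(df[r0:r1,c0:c1]>35).mean())
b=cv2.imread("pics/s5.png");print("gate",(cv2.absdiff(im,b).max(2)[150:225,350:435]>35).mean())
E
```

```text
[ 0.45701484 -0.34002403  0.34154304] [ 4.07335519e-03  6.48600844e-01  7.61117659e-01 -5.12425217e-04] [-8.35798670e-01  3.14930103e-01  1.38418627e+00  4.06510647e-05
  1.43426543e+00 -9.95096543e-01] [[0.987, 0.152, 0.049, 0.444], [0.159, -0.947, -0.28, -0.263], [0.004, 0.284, -0.959, 0.525], [0.0, 0.0, 0.0, 1.0]]
[ 351   85   48  118 2808] [[0.4889, -0.355, 0.22], [0.4808, -0.2521, 0.22], [0.5103, -0.2504, 0.22], [0.5214, -0.3536, 0.22]] [ 0.50035495 -0.3027713   0.22      ]
[ 303  112   28  120 3043] [[0.4357, -0.2846, 0.22], [0.4582, -0.281, 0.22], [0.4765, -0.3879, 0.22], [0.4516, -0.3918, 0.22]] [ 0.4554936  -0.33631098  0.22      ]
[ 201  302  390   49 6748] [[0.3639, -0.5235, 0.22], [0.7438, -0.4229, 0.22], [0.7699, -0.4764, 0.22], [0.372, -0.5832, 0.22]] [ 0.56237978 -0.50150448  0.22      ]
mug 0.0
weight 0.0
boxes 0.0008293460925039872
gate 0.0
```

The rod hangs where it started, the gate is still open, and the mug, weight and boxes haven't moved. Handing in.

```bash
python3 -c "
from station import env
print(env.job_done())"
```

```text
the job is handed in; nothing more can be done
None
```

The job is handed in: the gate stands open at roughly 50–60°, the rod is back across the stand's two prongs, and the boxes, mug and weight look unmoved in the camera images. It took about 19 s of the 62 s, and no verdict came back.

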